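# Set a sprung gluing clamp to its loading position

## Robot

A 6-joint arm with a two-finger parallel gripper is mounted at the origin on the work surface. World frame = base frame: x ahead of the robot, y to its left, z up, the work surface at z = 0. Lengths are in m, angles in rad, forces in N, time in s.
With the tool pointing down it reaches from about 0.35 to 0.975 m from the base axis. Payload 17.4 kg.
Tool frame: the origin (TCP) lies midway between the tips of the shut fingers; the grasp point (between the pads) lies 19 mm behind it; z points along the fingers, y is the line along which they close (so a half turn about z gives the same grasp; the last joint's range is limited). The gripper opens to 85 mm and grips with 20 to 120 N. Pads are 22 mm wide; open, the fingers measure 114 mm over their backs; the gripper's body (76 mm by 85 mm) begins 54 mm behind the grasp point. The pads swing forward as they close: fully open they stand 13 mm farther back than shut.
Start: joints at [-0.038, 0.116, 1.442, -0, 1.584, -0.038], TCP at [0.675, -0, 0.231] pointing down, gripper open.
Joint ranges: [-2.83, 2.83], [-0.83, 2.19], [0.07, 2.5], [-1.14, 4.28], [0.01, 3], [-2.97, 2.97]. Speed limits (rad/s): [1.89, 1.89, 2.22, 3.14, 3.14, 3.14].

## Interface

Orientations are given as a unit quaternion [x, y, z, w].
In Python, from rig import * gives the robot as it stands. The module is installed in compiled form; this text tells all that it offers.
- The arm moves only by the tool jog_arm, never from a script. Its argument "targets" is a list of rows, each a list of 4 numbers: the shift along the tool's x, y, z in units of 25 mm (1.0 is 25 mm), then the turn about the tool's z in units of 6 degrees (1.0 is 6 degrees). In form: [[x, y, z, yaw], ...]. A call has 1 to 5 rows; each row shifts and turns the commanded pose from where the row before left it, along the tool's axes as they then stand; what a row does not reach is not made up. A row lasts 1/12 s, in which the tool goes at most 41.7 mm and 7.16 degrees, less where a joint would pass 70% of its speed; a pose out of reach is approached as far as the arm can. A call is refused whole if a number of a shift passes 1 or a number of a turn 1, either way. A call with a gripper value outside its range is refused whole. "gripper" is the gripper's target within -1 to 1 (fully open at 1, half-way at 0, shut at -1), set as the call begins (left out, the last holds). The fingers move at their own pace and stop on an object; "grip_force" is the grip in N (left out, the last holds). Time passes only in rows, so rows that do not move let the fingers close. It gives the time, the measured TCP pose, the force, the opening and the grip force at its end, in the units of the state.
- state(): the state, without advancing time (a new reading comes with each control period).
- grab_frame(name): name is "scene" or "side" or "wrist"; returns a dict with "image" (480x640x3 uint8, blue, green, red), "mtx" (3x3 intrinsics, pixels), "distortion" ([k1, k2, p1, p2, k3] as OpenCV has them; the pictures are not rectified), "rvec" (rotation vector, rad) and "tvec" (3), from world to camera coordinates, as OpenCV has them. Camera axes: x right, y down, z forward; pixel columns grow to the right and rows downward; lengths in m; the calibration is good to about 2 mm. A picture is of the moment at which its call begins. There is no depth.
- close_job(): hands the job in; it is judged then, once.
The state is a dict: "t": time; "joints": joint angles; "qd": joint speeds; "joint_efforts": joint torques, N m; "tool_pos": TCP position; "eef_rot": TCP orientation; "wrist_force": force on the tool from outside, world axes, zero at the start; "wrist_torque": the same for the moment, N m; "grip_width": finger opening in m; "grasp_force": force on a finger pad.
Only numpy, scipy, OpenCV 4.12 (cv2) and the standard library are available. Lean on these libraries where they do the work, as an engineer would, in place of code of your own. Each camera call takes 0.05 s, during which the arm holds its last target. There are 200 camera calls.

## Task

Get the yellow gluing clamp ready for the next felt petal: with the fingertips push the yellow plate of its sprung slide all the way back, then let go so that the slide springs back and catches on its stop pin, half open. Do not touch the red-headed pin, and leave the purple clamp and everything else on the table alone.

Things in the scene. Friction and masses are not known exactly. Their poses are not given: they have to be found in the camera images.
- yellow_clamp: Base of the yellow clamp: plywood board fixed flat to the table, 100 mm wide, 12 thick, x from -120 to +170 mm. Origin on the table. Its +x is the way the slide is pushed. Fixed aluminium jaw at x -115 to -95, top 34 high. Bridge with the red-headed stop pin at x 50 to 70, top 55 high; grey spring housing at x 105 to 165, 48 high.
- yellow_plate (a point): Centre of the front face (towards the fixed jaw) of the slide's upright yellow push plate, 60 mm above the table. Plate 90 wide (y), from 30 to 85 mm above the table; moves with the slide; closed, it is at x = -55 in the clamp's frame. +x points into the plate: the way to push. All in front of it is at most 34 mm high, so fingertips 45 to 65 mm up are clear.
- yellow_slide (a joint): Travel of the yellow slide in m along the clamp's +x: 0 closed (start), 0.060 all the way back on its stop. A spring drives it to 0 (4 N at 0, 10 N at 0.060; damper 2 N at 50 mm/s; tooth up to 5 N more). Its saw-tooth lifts the stop pin and is past it at 0.038; let go after that, it comes back (up to 0.2 m/s) to 0.034 and catches on the pin: half open. Let go earlier, it returns to 0.
- purple_slide (a joint): Travel of the purple slide in m along the clamp's +x: 0 closed (start), 0.060 all the way back on its stop. Built like the yellow one; it stays closed.
- yellow_pin: The sprung square steel stop pin (8 mm) with a red head (18 mm across) that stands upright in the bridge of the yellow clamp. Origin on its axis at its lower end, 22 mm above the table when the pin is down (top of the head then 81 mm); it rises about 11 mm as the tooth passes under it and springs down again by itself.
- purple_clamp: Base of the purple clamp: plywood board fixed flat to the table, 100 mm wide, 12 thick, x from -120 to +170 mm. Origin on the table. Its +x is the way the slide is pushed. Fixed aluminium jaw at x -115 to -95, top 34 high. Bridge with the red-headed stop pin at x 50 to 70, top 55 high; grey spring housing at x 105 to 165, 48 high.
- purple_plate (a point): Centre of the front face (towards the fixed jaw) of the slide's upright purple push plate, 60 mm above the table. Plate 90 wide (y), from 30 to 85 mm above the table; moves with the slide; closed, it is at x = -55 in the clamp's frame. +x points into the plate: the way to push. All in front of it is at most 34 mm high, so fingertips 45 to 65 mm up are clear.
- glue_gun: White glue gun standing on its grip and two wire legs, about 240 mm long along its x (nozzle to +x), 105 mm high. Origin on the table under its barrel. Bystander.
- scissors: Scissors with orange handles lying flat, about 200 mm long along x, 10 mm high. Origin at the rivet, on the table. Bystander.
- hoop: Purple embroidery hoop lying flat, 140 mm across, 10 mm high. Origin at its centre, on the table. Bystander.
- glue_bottle: White glue bottle with an orange cap, 48 mm across, 130 mm high, upright. Origin under its centre. Bystander.
- marker: Blue marker with a black cap lying flat, about 140 mm long along x, 15 mm high. Origin under it, near its middle. Bystander.
- ribbon_spool: Green ribbon spool standing upright, 60 mm across, 35 mm high. Origin under its centre. Bystander.

How it is judged:
On the way:
1. the yellow slide is pushed all the way back (more than 50 of its 60 mm) (value of joint yellow_slide above 0.05 m), for 0.05 s.
At the end, for the whole second after the job is handed in: The yellow slide rests at 34 mm, within 4 mm, stopped by its pin, which is down (within 4 mm); the purple slide is closed (within 5 mm); no bystander has moved more than 20 mm (value of joint yellow_slide between 0.03 and 0.038 m and velocity of joint yellow_slide between -0.005 and 0.005 m/s and z of yellow_pin in the frame of yellow_clamp below 0.026 m and value of joint purple_slide below 0.005 m and distance of each of glue_gun, scissors, hoop, glue_bottle, marker, ribbon_spool from where it was at the start of the episode below 0.02 m); the robot touches nothing.
It fails at once if the robot presses on the purple clamp with more than 2 N (contact force between any of the fingers, the arm and purple_clamp above 2 N).
It fails at once if the purple slide is pushed open by more than 8 mm (value of joint purple_slide above 0.008 m).
It fails at once if the robot touches the yellow clamp's stop pin with more than 1 N (contact force between any of the fingers, the arm and yellow_pin above 1 N).
It fails at once if a bystander is moved or lifted by more than 20 mm (distance of any of glue_gun, scissors, hoop, glue_bottle, marker, ribbon_spool from where it was at the start of the episode above 0.02 m).
It also fails if it takes over 32 s, if anything falls off the work surface, if the arm or the gripper's body presses on something with over 40 N, if the wrist force passes 120 N, or if a joint passes its speed limit or range.

## Working session

There is one attempt and no reset: what is moved stays moved. The work goes in short steps, Python scripts to look and compute and a tool call to move; the robot and the scene stay as the last step left them, time stands still between calls to the robot, and variables do not carry over. Pictures are saved under pics/ and viewed, at most 10 in all, crops included, and the job is handed in when it is done.

Besides the shell and the picture viewer there is one more tool, called as a command line: name --pt "numbers of a row" for each row, then --argument value for the rest. jog_arm: Moves the arm, as the interface text tells. Its arguments: {"type":"object","properties":{"targets":{"type":"array","items":{"type":"array","items":{"type":"number"}}},"gripper":{"type":"number"},"grip_force":{"type":"number"}},"required":["targets"]}

```bash
mkdir -p pics
python3 - <<'E'
from rig import *
import cv2,pickle,numpy as np
d={n:grab_frame(n) for n in("scene","side")}
pickle.dump(d,open("f0.pkl","wb"))
for n in d: cv2.imwrite(f"pics/{n}0.png",d[n]["image"])
s=state();print(s["t"],s["tool_pos"],s["eef_rot"],s["grip_width"])
E
```

```text
0.1 [6.74838896e-01 4.55305272e-06 2.30654239e-01] [ 7.07101976e-01  7.07111404e-01 -3.43996948e-04 -3.73926231e-04] 0.08539267210032758
```

View pics/scene0.png

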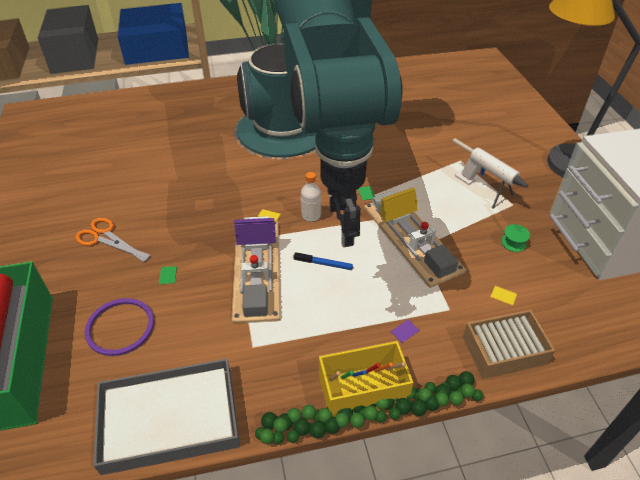

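View pics/side0.png

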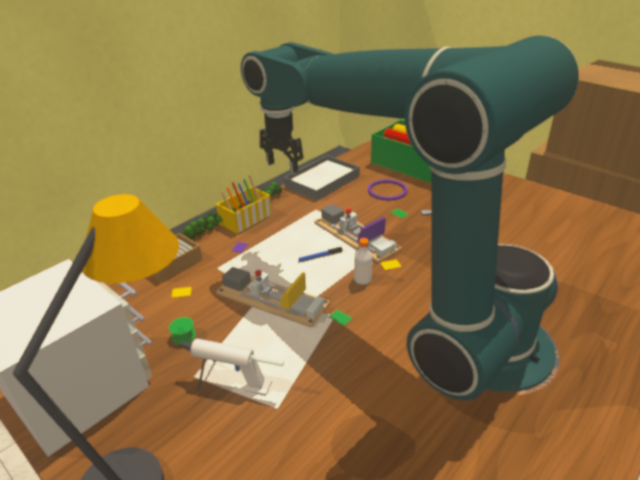

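The scene view shows the yellow plate at about (399,205), its red pin at (424,226) and the housing at (440,262). The side view shows the plate at about (293,290) and the pin at (258,275).

```bash
cat > h.py <<'E'
import cv2,numpy as np
def ray(f,uv,z):
    p=cv2.undistortPoints(np.array([[uv]],float),f["mtx"],np.array(f["distortion"],float))[0,0]
    R=cv2.Rodrigues(np.array(f["rvec"],float))[0];t=np.array(f["tvec"],float).ravel()
    c=-R.T@t;d=R.T@np.array([*p,1]);return c+d*(z-c[2])/d[2]
def blobs(f,lo,hi,box):
    x0,y0,x1,y1=box;h=cv2.cvtColor(f["image"],cv2.COLOR_BGR2HSV)
    m=cv2.inRange(h,lo,hi);k=np.zeros_like(m);k[y0:y1,x0:x1]=m[y0:y1,x0:x1]
    cs=cv2.findContours(k,cv2.RETR_EXTERNAL,cv2.CHAIN_APPROX_NONE)[0]
    return max(cs,key=cv2.contourArea)
E
python3 - <<'E'
import pickle;from h import *
d=pickle.load(open("f0.pkl","rb"))
for n,yb,rb in(("scene",(375,180,425,225),(412,215,435,235)),("side",(275,265,312,312),(248,262,270,285))):
    f=d[n]
    y=blobs(f,(20,110,60),(34,255,255),yb);q=cv2.approxPolyDP(y,3,True)[:,0]
    print(n,cv2.contourArea(y),[(tuple(map(int,p)),ray(f,p,.085).round(3),ray(f,p,.03).round(3)) for p in q])
    r=blobs(f,(0,130,50),(8,255,255),rb);c=cv2.boundingRect(r);p=(c[0]+c[2]/2,c[1]+c[3]/2)
    print("red",c,ray(f,p,.077).round(4))
a=d["scene"]["image"][160:300,340:480];b=d["side"]["image"][230:345,200:340]
cv2.imwrite("pics/c.png",np.hstack([cv2.resize(a,(400,400)),cv2.resize(b,(400,400))]))
E
```

```text
scene 816.5 [((413, 187), array([0.427, 0.243, 0.085]), array([0.368, 0.27 , 0.03 ])), ((382, 198), array([0.449, 0.159, 0.085]), array([0.391, 0.181, 0.03 ])), ((380, 214), array([0.5  , 0.138, 0.085]), array([0.445, 0.159, 0.03 ])), ((385, 221), array([0.524, 0.143, 0.085]), array([0.471, 0.164, 0.03 ])), ((416, 210), array([0.505, 0.223, 0.085]), array([0.451, 0.249, 0.03 ]))]
red (421, 222, 8, 8) [0.5516 0.2288 0.077 ]
side 442.0 [((304, 273), array([0.444, 0.162, 0.085]), array([0.493, 0.112, 0.03 ])), ((283, 293), array([0.429, 0.251, 0.085]), array([0.478, 0.208, 0.03 ])), ((281, 307), array([0.397, 0.29 , 0.085]), array([0.444, 0.249, 0.03 ])), ((288, 309), array([0.38 , 0.284, 0.085]), array([0.425, 0.243, 0.03 ])), ((302, 293), array([0.394, 0.222, 0.085]), array([0.44 , 0.176, 0.03 ]))]
red (256, 271, 5, 5) [0.539  0.2312 0.077 ]
```

View pics/c.png

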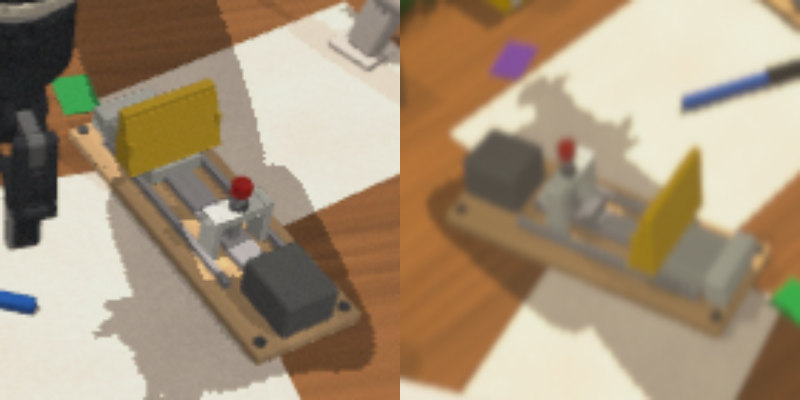

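The crop shows the plate's far-side and near-side faces, and the board corners at about (364,207), (431,287) and (466,271) in the scene image. I'll use these for the clamp's heading, and check where the bottle stands.

Run:
```python
import pickle;from h import *
f=pickle.load(open("f0.pkl","rb"))["scene"]
P=[ray(f,p,.012) for p in((364.5,207),(431,286.7),(466,271.3))]
for p in P:print(p.round(3))
e=P[1]-P[0];g=P[2]-P[1]
print(np.degrees(np.arctan2(e[1],e[0])),np.degrees(np.arctan2(-g[0],g[1])),np.linalg.norm(e),np.linalg.norm(g))
print("bottle",ray(f,(311,219),0).round(3),ray(f,(310,177),.13).round(3))
```

```text
[0.395 0.136 0.012]
[0.672 0.208 0.012]
[0.647 0.3   0.012]
14.584564129788928 14.744693026468239 0.2862922085713897 0.09527537393514028
bottle [ 0.395 -0.     0.   ] [0.391 0.    0.13 ]
```

jog_arm --pt "0.7 -0.95 0 0" --pt "0.7 -0.95 0 0" --pt "0.7 -0.95 0 0" --pt "0.7 -0.95 0 0" --pt "0.7 -0.95 0 0" --gripper -1

```text
t: 0.52
tool_pos: [0.5549, 0.0881, 0.2308]
eef_rot: [0.707, 0.707, -0.0, -0.0]
wrist_force: [0.1, 0.4, -0.2]
grip_width: 0.0256
grasp_force: 0.0
```

jog_arm --pt "0.7 -0.95 0 0" --pt "0.7 -0.95 0 0" --pt "0.7 -0.95 0 0" --pt "0.7 -0.95 0 0" --pt "0.7 -0.95 0 0"

```text
t: 0.93
tool_pos: [0.4361, 0.1755, 0.231]
eef_rot: [0.707, 0.707, -0.0, -0.0]
wrist_force: [0.3, -0.1, 0.5]
grip_width: 0.0003
grasp_force: 0.0
```

jog_arm --pt "0 0 0 1" --pt "0 0 0 1" --pt "0 0 0 1" --pt "0 0 0 1" --pt "0 0 0 1"

```text
t: 1.35
tool_pos: [0.4373, 0.175, 0.2311]
eef_rot: [0.867, 0.498, -0.0, -0.0]
wrist_force: [-0.3, -0.3, -0.8]
grip_width: 0.0001
grasp_force: 0.0
```

jog_arm --pt "0 0 0 1" --pt "0 0 0 1" --pt "0 0 0 1" --pt "0 0 0 1" --pt "0 0 0 1"

```text
t: 1.77
tool_pos: [0.4374, 0.1749, 0.231]
eef_rot: [0.967, 0.256, -0.0, 0.0]
wrist_force: [-0.2, -0.1, -0.8]
grip_width: -0.0003
grasp_force: 0.0
```

jog_arm --pt "0 0 0 1" --pt "0 0 0 1" --pt "0 0 0 0.57" --pt "0 0 0 0" --pt "0 0 0 0"

```text
t: 2.18
tool_pos: [0.4374, 0.175, 0.2311]
eef_rot: [0.992, 0.128, -0.0, 0.0]
wrist_force: [-0.3, 0.2, 0.1]
grip_width: -0.0
grasp_force: 0.0
```

jog_arm --pt "-0.9 -0.8 0 0" --pt "0 0 1 0" --pt "0 0 1 0" --pt "0 0 1 0" --pt "0 0 1 0"

```text
t: 2.6
tool_pos: [0.4104, 0.1887, 0.1302]
eef_rot: [0.992, 0.128, 0.0, -0.0]
wrist_force: [0.4, 0.0, 0.0]
grip_width: 0.0002
grasp_force: 0.0
```

Run:
```python
from rig import *
import cv2,numpy as np
o=[]
a=grab_frame("scene")["image"][130:300,320:490];b=grab_frame("side")["image"][190:345,200:355];w=grab_frame("wrist")["image"]
cv2.imwrite("pics/d.png",np.vstack([np.hstack([cv2.resize(a,(400,400),),cv2.resize(b,(400,400))]),np.hstack([cv2.resize(w,(266,200)),np.zeros((200,534,3),np.uint8)])]))
print(state()["tool_pos"])
```

```text
[0.40998941 0.18842873 0.13034333]
```

View pics/d.png

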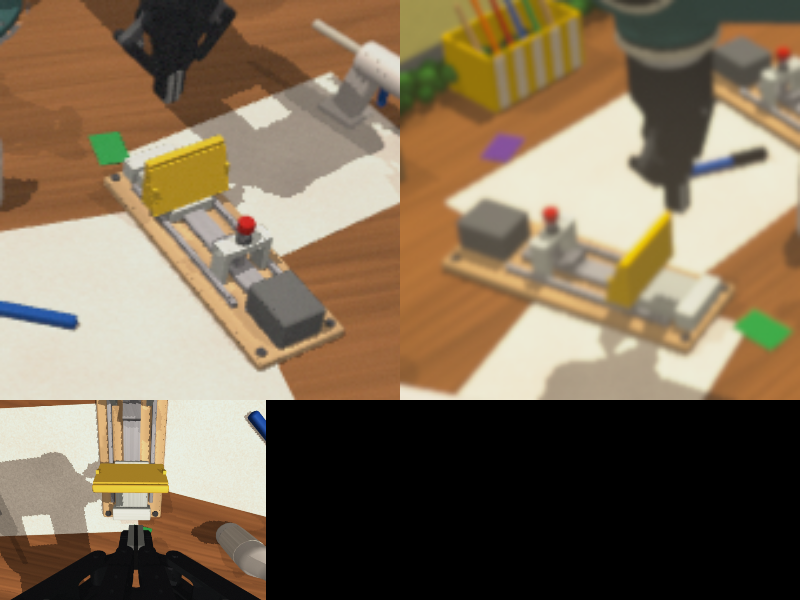

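The fingertips are in front of the plate and centred on it: tips at about (135,525) in the wrist inset, plate centre at about (131,480). They are square to it, so I'll descend.

jog_arm --pt "0 0 1 0" --pt "0 0 1 0" --pt "0 0 1 0" --pt "0 0 0.1 0" --pt "0 0 0 0"

```text
t: 3.17
tool_pos: [0.4108, 0.1887, 0.0546]
eef_rot: [0.992, 0.127, -0.0, 0.0]
wrist_force: [0.2, -1.2, 1.6]
grip_width: -0.0003
grasp_force: 0.0
```

jog_arm --pt "0.2 0 0 0" --pt "0.2 0 0 0" --pt "0.2 0 0 0" --pt "0.2 0 0 0" --pt "0 0 0 0"

```text
t: 3.58
tool_pos: [0.431, 0.194, 0.0548]
eef_rot: [0.992, 0.127, 0.0, -0.0]
wrist_force: [-4.0, -0.9, 4.2]
grip_width: 0.0001
grasp_force: 2.0
```

Contact is made at about 4 N. Next I'll push slowly.

jog_arm --pt "0.2 0 0 0" --pt "0.2 0 0 0" --pt "0.2 0 0 0" --pt "0.2 0 0 0" --pt "0.2 0 0 0"

```text
t: 4.0
tool_pos: [0.4543, 0.1999, 0.0545]
eef_rot: [0.992, 0.127, -0.001, 0.0]
wrist_force: [-11.2, -4.8, 8.6]
grip_width: 0.0001
grasp_force: 5.8
```

jog_arm --pt "0.2 0 0 0" --pt "0.2 0 0 0" --pt "0.2 0 0 0" --pt "0.2 0 0 0" --pt "0.2 0 0 0"

```text
t: 4.42
tool_pos: [0.4786, 0.2061, 0.0545]
eef_rot: [0.992, 0.127, -0.001, 0.0]
wrist_force: [-11.0, -6.3, 9.4]
grip_width: -0.0001
grasp_force: 5.9
```

jog_arm --pt "0.12 0 0 0" --pt "0.12 0 0 0" --pt "0.08 0 0 0" --pt "0 0 0 0" --pt "0 0 0 0"

```text
t: 4.83
tool_pos: [0.4842, 0.2075, 0.0545]
eef_rot: [0.992, 0.127, -0.003, 0.001]
wrist_force: [-33.9, -13.5, 23.5]
grip_width: 0.0002
grasp_force: 17.8
```

Run:
```python
from rig import *
import cv2,numpy as np
from h import *
f=grab_frame("scene");a=f["image"][130:300,320:490];b=grab_frame("side")["image"][190:345,200:355]
cv2.imwrite("pics/e.png",np.hstack([cv2.resize(a,(400,400),),cv2.resize(b,(400,400))]))
y=blobs(f,(20,110,60),(34,255,255),(370,180,440,250));q=cv2.approxPolyDP(y,3,True)[:,0]
print([(tuple(map(int,p)),ray(f,p,.085).round(3)) for p in q])
print(state()["tool_pos"],state()["wrist_force"])
```

```text
[((427, 202), array([0.485, 0.257, 0.085])), ((395, 214), array([0.508, 0.172, 0.085])), ((393, 230), array([0.555, 0.152, 0.085])), ((398, 237), array([0.578, 0.156, 0.085])), ((420, 229), array([0.566, 0.211, 0.085])), ((423, 220), array([0.54 , 0.227, 0.085])), ((431, 224), array([0.556, 0.24 , 0.085]))]
[0.48420072 0.20753189 0.05441606] [-33.46809081 -12.08581563  23.39083028]
```

View pics/e.png

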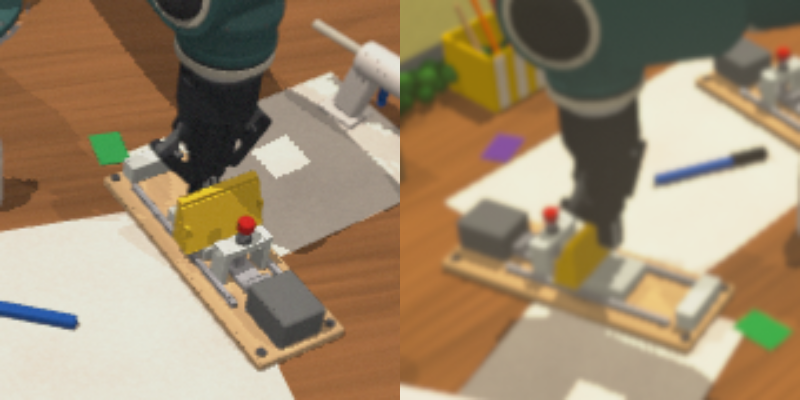

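The force jump and a plate shift of about 60 mm show the slide is on its back stop. Now I'll let go quickly.

jog_arm --pt "-1 0 0 0" --pt "-1 0 0 0" --pt "-0.8 0 0 0" --pt "0 0 0 0" --pt "0 0 0 0"

```text
t: 5.35
tool_pos: [0.4188, 0.1909, 0.0547]
eef_rot: [0.992, 0.127, 0.001, -0.0]
wrist_force: [0.5, -0.3, 0.1]
grip_width: -0.0004
grasp_force: 0.0
```

jog_arm --pt "0 0 -1 0" --pt "0 0 -1 0" --pt "0 0 -1 0" --pt "0 0 -1 0" --pt "0 0 -1 0"

```text
t: 5.77
tool_pos: [0.4195, 0.1909, 0.1806]
eef_rot: [0.992, 0.127, 0.0, -0.0]
wrist_force: [0.1, -0.4, -0.1]
grip_width: 0.0001
grasp_force: 0.0
```

Run:
```python
from rig import *
import cv2,numpy as np
from h import *
f=grab_frame("scene");a=f["image"][130:300,320:490];b=grab_frame("side")["image"][190:345,200:355]
cv2.imwrite("pics/g.png",np.hstack([cv2.resize(a,(400,400),),cv2.resize(b,(400,400))]))
y=blobs(f,(20,110,60),(34,255,255),(370,180,440,250));q=cv2.approxPolyDP(y,3,True)[:,0]
print([(tuple(map(int,p)),ray(f,p,.085).round(3)) for p in q])
r=blobs(f,(0,130,50),(8,255,255),(412,215,435,235));print(cv2.boundingRect(r))
print(state()["tool_pos"],state()["wrist_force"])
```

```text
[((422, 196), array([0.463, 0.253, 0.085])), ((389, 207), array([0.482, 0.165, 0.085])), ((387, 223), array([0.532, 0.145, 0.085])), ((392, 230), array([0.555, 0.149, 0.085])), ((424, 219), array([0.537, 0.23 , 0.085]))]
(421, 222, 8, 8)
[0.42076908 0.19144564 0.18350541] [-0.54482676  0.63825708 -0.00464258]
```

View pics/g.png

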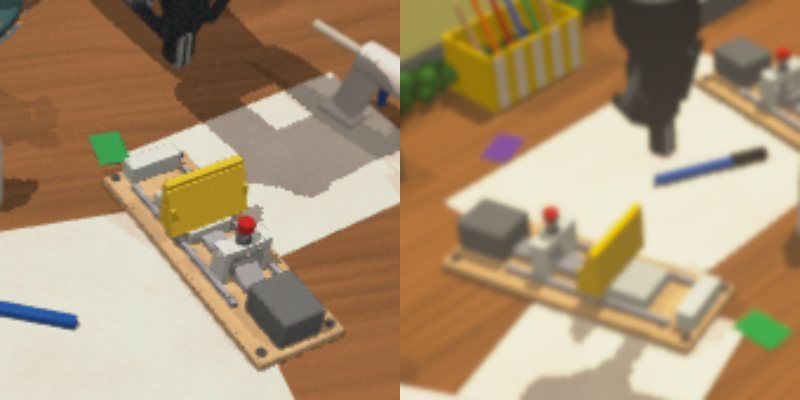

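The slide rests about 35 mm from closed, with the plate's top edge at (389,207)–(422,196). The red head is back at its starting pixels, so the pin is down, and the arm is clear.

```bash
python3 -c "
from rig import *
print(close_job())"
```

```text
the job is handed in; nothing more can be done
None
```

I pushed the yellow slide fully back and let it go; it caught on its pin about 35 mm open by the camera, with the pin down and the arm clear. I've handed the job in, but the hand-in gave no verdict.

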